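# Load the slide shaker, dial the count and lock the lid

## Robot

A 7-joint arm with a two-finger parallel gripper is mounted at the origin on the work surface; the furniture and walls round the work are solid. World frame = base frame: x ahead of the robot, y to its left, z up, the work surface at z = 0. Lengths are in m, angles in rad, forces in N, time in s.
With the tool pointing down it reaches from about 0.425 to 0.925 m from the base axis. Payload 6.8 kg.
Tool frame: the origin (TCP) lies on the centre line of the jaws, within the pads' length; the fingertips stand 14 mm ahead of it and the grasp point (between the pads) lies 5 mm behind it (r.tips_ahead is the distance from the TCP to the fingertips, in m); z points along the fingers, y is the line along which they close (so a half turn about z gives the same grasp; the last joint's range is limited). The gripper opens to 85 mm and grips with 20 to 120 N. Pads are 22 mm wide; open, the fingers measure 114 mm over their backs; the gripper's body (76 mm by 85 mm) begins 54 mm behind the grasp point. The pads swing forward as they close: fully open they stand 13 mm farther back than shut.
Start: joints at [-1.275, 0.477, 0.022, 1.555, -0.011, 1.109, -0.083], TCP at [0.265, 0.621, 0.245] pointing down, gripper open.
Joint ranges: [-2.96, 2.96], [-0.34, 2.1], [-1.41, 1.46], [0.24, 2.44], [-1.37, 4.51], [0.17, 1.92], [-2.96, 2.96]. Speed limits (rad/s): [2.39, 2.39, 3.14, 3.14, 3.14, 3.14, 3.14].

## Interface

Orientations are given as a rotation vector (axis times angle).
In Python, from bench import r, eyes gives the robot as it stands.
- The arm moves only by the tool step_arm, never from a script. Its argument "rows" is a list of rows, each a list of 6 numbers: the shift along the world's x, y, z in units of 60 cm (1.0 is 60 cm), then the turn, a rotation vector about the world's x, y, z in units of pi rad (1.0 is pi rad). In form: [[x, y, z, rx, ry, rz], ...]. A call has 1 to 5 rows; each row is the pose to reach, as a shift and turn from the pose commanded when the call began, turning the shorter way round; what a row does not reach only later rows make up. A row lasts 1/12 s, in which the tool goes at most 41.7 mm and 7.16 degrees, less where a joint would pass 70% of its speed; a pose out of reach is approached as far as the arm can. A call with a number of a shift or a turn outside -1 to 1 is refused whole. A call with a gripper value outside its range is refused whole. "jaw" is the closure, from 0 (fully open) to 1 (shut), set as the call begins (left out, the last holds). The fingers move at their own pace and stop on an object; "squeeze" is the grip in N (left out, the last holds). Time passes only in rows, so rows that repeat a pose let the fingers close. It gives the time, the measured TCP pose, the force, the opening and the grip force at its end, in the units of the state.
- r.get_obs(): the state, without advancing time (a new reading comes with each control period).
- eyes.grab_frame(name): name is "side" or "top" or "wrist"; returns the picture (384x512x3 uint8, red, green, blue); there is no depth.
- eyes.camera_info(name): a dict with "mtx" (3x3 intrinsics, pixels), "extrinsics" (4x4, takes a point from camera to world coordinates); the wrist camera has in their place "tool_from_camera" (4x4, takes a point from camera to tool coordinates, whose origin is the TCP and whose axes are the flange's). Camera axes: x right, y down, z forward; pixel columns grow to the right and rows downward; lengths in m; the calibration is good to about 2 mm. A picture is of the moment at which its call begins: read the wrist's pose just before it. camera_info takes no time and is no camera call.
- r.hand_in(): hands the job in; it is judged then, once.
The state is a dict: "clock": time; "joints": joint angles; "qvel": joint speeds; "tau": joint torques, N m; "tcp_pos": TCP position; "orientation": TCP orientation; "contact_force": force on the tool from outside, world axes, zero at the start; "moment": the same for the moment, N m; "grip_width": finger opening in m; "gripper_force": force on a finger pad.
Only numpy, scipy, OpenCV 4.12 (cv2) and the standard library are available. Lean on these libraries where they do the work, as an engineer would, in place of code of your own. Each camera call takes 0.05 s, during which the arm holds its last target. There are 200 camera calls.

## Task

Lay every slide case that is on the desk flat in the well of the slide shaker (there is room for two piles side by side), then close its clear lid and lock it by putting the lock pin from its stand fully down through both eyes of the hasp. Roll the shaker's numbered thumbwheel until the number on top, between the two pointers, is the number of cases in the well.

Things in the scene. Friction and masses are not known exactly. Their poses are not given: they have to be found in the camera images.
- shaker: slide shaker, fixed, 166 (x) by 198 (y) by 62 mm high; origin at the centre of its underside; x away from the robot, y left, z up, turned by up to 0.12 rad. Left part (y -0.023 to 0.099): white open-topped well with a clear lid and, on its front, a hasp. Right part: a grey block, top at z = 0.062, out of which the thumbwheel stands
- well (a point): centre of the well's inner floor, 16 mm above the desk, axes as the shaker's. The well is 156 mm inside along x, 112 mm along y; its 5 mm walls rise 46 mm above this floor. Cases fit with their long side along y: two piles, centres about 38 mm either side of this point along x, each up to three cases high
- lid (a joint): clear lid hinged on the well's left (+y) edge, rad: 0 = shut and level, 1.95 = fully open, leaning a little outward to the left, as at the start. Pushed by its left face toward the right past upright (1.57), it falls shut slowly by its own weight (150 g), in 2 to 3 s. It is 166 mm long and reaches 124 mm from the hinge
- lid_hinge (a point): middle of the lid's hinge line, 62 mm above the desk; the line runs along the shaker's x
- lid_edge (a point): middle of the lid's free edge, 124 mm from the hinge line; moves with the lid; the plate is about 6 mm thick
- hasp (a point): centre of the two stacked hasp eyes, at the upper face of the lid's eye when the lid is shut, 68 mm above the desk; axes as the shaker's. Each eye is a level 34 x 34 mm steel tab with a vertical 14 mm hole. The lower one, 8 mm thick, is fixed (its top 10 mm below this point); the upper one, 6 mm thick, swings with the lid
- pin: lock pin, 98 mm long, 50 g: steel shank 9 mm in diameter and 50 mm long with a tapered tip, then a 22 mm flange 4 mm thick, then a black round handle 16 mm in diameter, 44 mm long. Origin at the shank's tip, z up to the handle. It starts upright in its stand. Fully home in the hasp, the flange lies on the upper eye
- pin_stand: fixed aluminium block 56 x 56 x 30 mm with an 11.5 mm vertical hole in the middle of its top, 26 mm deep, that holds the pin; origin at the centre of its underside
- wheel (a joint): numbered thumbwheel, rad: 0.785 (45 degrees) a number, so value / 0.785 is the number on top, 0 to 7, with end stops. It clicks firmly into each number (some 1.5 N at the rim moves it on) and starts at 5, 6 or 7. Rolling its top toward the robot (shaker -x) lowers the number, away from the robot raises it
- wheel_top (a point): top of the wheel's crown between the ribs, 76 mm above the desk; axes as the shaker's. At a number, the numeral is on top and the nearest ribs are about 16 mm before and behind this point, their tops 6 mm above it. A fingertip swept level along x across the top, 1 to 4 mm above this point, takes one rib over from one side to the other: one number
- wheel_axle (a point): centre of the thumbwheel, on its level axle along the shaker's y. The wheel is 32 mm wide with crown radius 34 mm and eight straight ribs along the axle, 45 degrees apart, 5 mm thick, standing 9 mm above the crown
- case_0: flat rigid slide case, 34 x 88 x 12 mm, about 30 g, lying flat; origin at the centre of its underside, 34 mm side along its x, 88 mm side along its y, z up. Two to four such cases are present; absent ones read None
- case_1: flat rigid slide case, 34 x 88 x 12 mm, about 30 g, lying flat; origin at the centre of its underside, 34 mm side along its x, 88 mm side along its y, z up. Two to four such cases are present; absent ones read None
- case_2: flat rigid slide case, 34 x 88 x 12 mm, about 30 g, lying flat; origin at the centre of its underside, 34 mm side along its x, 88 mm side along its y, z up. Two to four such cases are present; absent ones read None
- case_3: flat rigid slide case, 34 x 88 x 12 mm, about 30 g, lying flat; origin at the centre of its underside, 34 mm side along its x, 88 mm side along its y, z up. Two to four such cases are present; absent ones read None
Mind the look-alikes: they are no part of the job. What is shaped like the case_3 but red is not meant.

How it is judged:
On the way, in this order (a step that is already met when the one before it is completed fails the run):
1. every slide case lies in the well (x of case_0 in the frame of well between -0.064 and 0.064 m and y of case_0 in the frame of well between -0.042 and 0.042 m and z of case_0 in the frame of well between -0.006 and 0.036 m and linear speed of each of case_0, case_1, case_2, case_3 below 0.03 m/s and x of case_1 in the frame of well between -0.064 and 0.064 m and y of case_1 in the frame of well between -0.042 and 0.042 m and z of case_1 in the frame of well between -0.006 and 0.036 m and x of case_2 in the frame of well between -0.064 and 0.064 m and y of case_2 in the frame of well between -0.042 and 0.042 m and z of case_2 in the frame of well between -0.006 and 0.036 m and x of case_3 in the frame of well between -0.064 and 0.064 m and y of case_3 in the frame of well between -0.042 and 0.042 m and z of case_3 in the frame of well between -0.006 and 0.036 m), for 0.2 s.
2. the lid is shut over them (all of step 1 and value of joint lid below 0.04 rad), for 0.2 s.
3. the lock pin is fully down through both eyes of the hasp (value of joint lid below 0.04 rad and horizontal distance between pin and hasp below 0.01 m and z of pin in the frame of hasp below -0.045 m and angle between pin's own z axis and vertical below 0.12 rad and linear speed of pin below 0.03 m/s), for 0.2 s.
At the end, for the whole second after the job is handed in: each case present at rest in the well (centre within 64 mm in x, 42 mm in y of the well's, underside under 36 mm above its floor), lid below 0.04 rad, pin upright (0.12 rad) in the hasp, within 10 mm, tip over 45 mm below the upper eye's face, wheel within a quarter step of the number of cases (all of step 1 and all of step 3 and value of joint wheel between 1.37445 and 3.33794 rad and (height (world z) of case_0 above -5 m or value of joint wheel below 2.55254 rad) and (height (world z) of case_1 above -5 m or value of joint wheel below 2.55254 rad) and (height (world z) of case_2 above -5 m or value of joint wheel below 2.55254 rad) and (height (world z) of case_3 above -5 m or value of joint wheel below 2.55254 rad) and (height (world z) of any of case_0, case_1 above -5 m or value of joint wheel below 1.76715 rad) and (height (world z) of any of case_0, case_2 above -5 m or value of joint wheel below 1.76715 rad) and (height (world z) of any of case_0, case_3 above -5 m or value of joint wheel below 1.76715 rad) and (height (world z) of any of case_1, case_2 above -5 m or value of joint wheel below 1.76715 rad) and (height (world z) of any of case_1, case_3 above -5 m or value of joint wheel below 1.76715 rad) and (height (world z) of any of case_2, case_3 above -5 m or value of joint wheel below 1.76715 rad) and (value of joint wheel above 2.94524 rad or (height (world z) of case_0 below -5 m and height (world z) of well above -5 m) or (height (world z) of case_1 below -5 m and height (world z) of well above -5 m) or (height (world z) of case_2 below -5 m and height (world z) of well above -5 m) or (height (world z) of case_3 below -5 m and height (world z) of well above -5 m)) and (value of joint wheel above 2.15984 rad or (height (world z) of each of case_0, case_1 below -5 m and height (world z) of well above -5 m) or (height (world z) of each of case_0, case_2 below -5 m and height (world z) of well above -5 m) or (height (world z) of each of case_0, case_3 below -5 m and height (world z) of well above -5 m) or (height (world z) of each of case_1, case_2 below -5 m and height (world z) of well above -5 m) or (height (world z) of each of case_1, case_3 below -5 m and height (world z) of well above -5 m) or (height (world z) of each of case_2, case_3 below -5 m and height (world z) of well above -5 m)) and velocity of joint wheel between -0.1 and 0.1 rad/s); the robot touches nothing.
Of case_0, case_1, case_2, case_3 only 2 to 4 are there at a start; the rules pass over those that are not, and their reading is None.
At some moment in a run one of case_0, case_2, case_3 may be knocked a few centimetres aside while the robot is not near it.
It also fails if it takes over 210 s, if anything falls off the work surface, if the arm or the gripper's body presses on something with over 40 N, if the wrist force passes 120 N, or if a joint passes its speed limit or range.

## Working session

There is one attempt and no reset: what is moved stays moved. The work goes in short steps, Python scripts to look and compute and a tool call to move; the robot and the scene stay as the last step left them, time stands still between calls to the robot, and variables do not carry over. Pictures are saved under pics/ and viewed, at most 14 in all, crops included, and the job is handed in when it is done.

Besides the shell and the picture viewer there is one more tool, called after "Request:" as name(argument=value, ...) on one line, values as JSON. step_arm: Moves the arm, as the interface text tells. Shifts and turns lie within -1 to 1; 1 stands for 60 cm of shift or pi rad of turn. Its arguments: {"type":"object","properties":{"rows":{"type":"array"},"jaw":{"type":"number"},"squeeze":{"type":"number"}},"required":["rows"]}

```bash
mkdir -p pics; cat > h.py <<'E'
import numpy as np, cv2
from scipy.spatial.transform import Rotation as R
from bench import r, eyes
def snap(n,f):
    o=r.get_obs(); im=eyes.grab_frame(n); cv2.imwrite('pics/'+f,im[:,:,::-1].copy()); 
    np.savez('pics/'+f+'.npz',p=o['tcp_pos'],o=o['orientation']); return im
def cam(n,f=None):
    c=eyes.camera_info(n); K=np.array(c['mtx'])
    if n!='wrist': return K,np.array(c['extrinsics'])
    d=np.load('pics/'+f+'.npz'); T=np.eye(4); T[:3,:3]=R.from_rotvec(d['o']).as_matrix(); T[:3,3]=d['p']
    return K,T@np.array(c['tool_from_camera'])
def px2w(n,uv,z,f=None):
    K,T=cam(n,f); out=[]
    for u,v in np.atleast_2d(uv):
        d=T[:3,:3]@np.linalg.inv(K)@[u,v,1]; s=(z-T[2,3])/d[2]; out.append(T[:3,3]+s*d)
    return np.round(np.array(out),4)
def w2px(n,P,f=None):
    K,T=cam(n,f); P=np.atleast_2d(P); q=(P-T[:3,3])@T[:3,:3]; q=q@K.T; return np.round(q[:,:2]/q[:,2:],1)
E
python3 - <<'E'
from h import *
for n in ('top','side'):
    im=snap(n,n+'0.png'); K,T=cam(n); print(n,K[0,0],K[0,2],K[1,2],T.round(3).tolist())
    cv2.imwrite('pics/%s0b.png'%n,cv2.resize(cv2.imread('pics/%s0.png'%n),(800,600),interpolation=cv2.INTER_CUBIC))
print({k:np.round(v,3) for k,v in r.get_obs().items()}, r.tips_ahead)
E
```

```text
top 355.63097000893646 256.4240228171088 196.27574946189708 [[-0.009, -0.993, 0.117, 0.417], [-1.0, 0.009, 0.005, -0.073], [-0.006, -0.117, -0.993, 0.909], [0.0, 0.0, 0.0, 1.0]]
side 434.2284921372927 254.1969976087364 188.98111102799984 [[-0.927, 0.314, -0.202, 0.696], [0.374, 0.775, -0.51, 0.404], [-0.003, -0.548, -0.836, 0.863], [0.0, 0.0, 0.0, 1.0]]
{'clock': np.float64(0.1), 'joints': array([-1.275,  0.478,  0.022,  1.556, -0.011,  1.109, -0.083]), 'qvel': array([ 0.001, -0.002, -0.001, -0.002,  0.001,  0.   ,  0.002]), 'tau': array([ 5.0000e-03, -5.9775e+01,  1.6140e+00, -2.8195e+01,  1.3000e-02,
        5.0000e-03,  0.0000e+00]), 'tcp_pos': array([0.265, 0.62 , 0.244]), 'orientation': array([-6.300e-01, -3.078e+00,  3.000e-03]), 'contact_force': array([-0.148, -0.201, -0.536]), 'moment': array([0.01 , 0.022, 0.043]), 'gripper_force': np.float64(0.0), 'grip_width': np.float64(0.085)} 0.014
```

View pics/top0b.png

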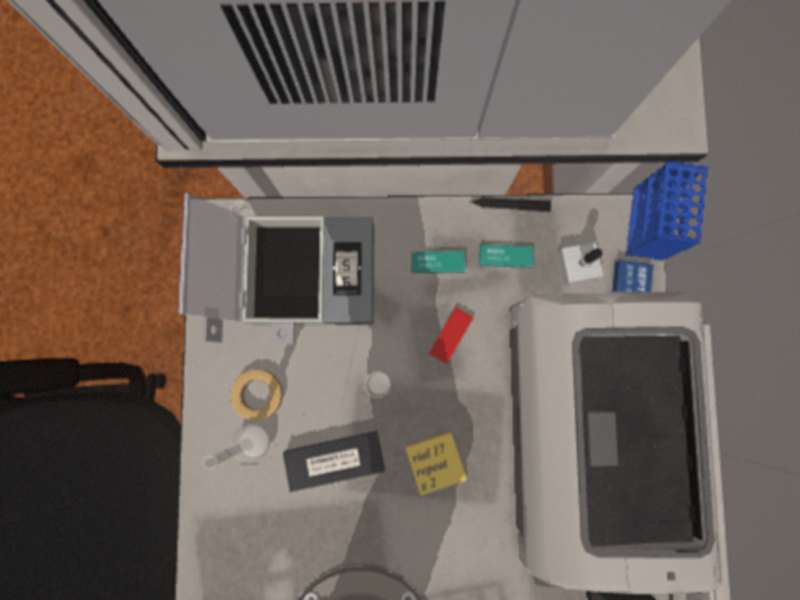

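View pics/side0b.png

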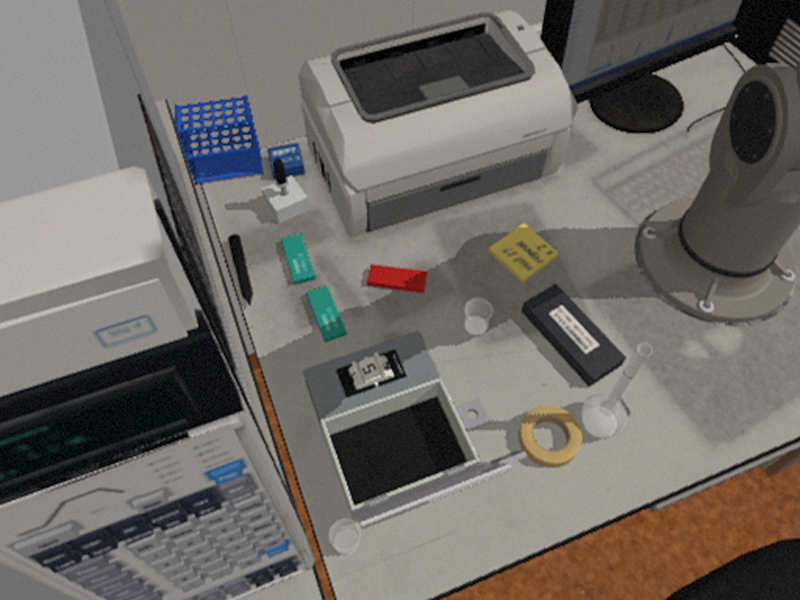

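The top view shows two teal cases (about (439,262) and (507,255) in the 800 px view). It also shows the pin stand at (582,262), the open well at (284,270) and the wheel at 5. The red look-alike is at (451,334). I'll take enlarged crops to measure these.

```bash
python3 - <<'E'
import cv2
im=cv2.imread('pics/top0.png')[115:235,110:410]
# two halves stacked: left (110-260) and right (260-410), 5x
a=cv2.resize(im[:,0:150],None,fx=5,fy=5,interpolation=cv2.INTER_CUBIC)
b=cv2.resize(im[:,150:300],None,fx=5,fy=5,interpolation=cv2.INTER_CUBIC)
cv2.imwrite('pics/tl.png',a); cv2.imwrite('pics/tr.png',b)
E
```

```text
(no output)
```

View pics/tl.png

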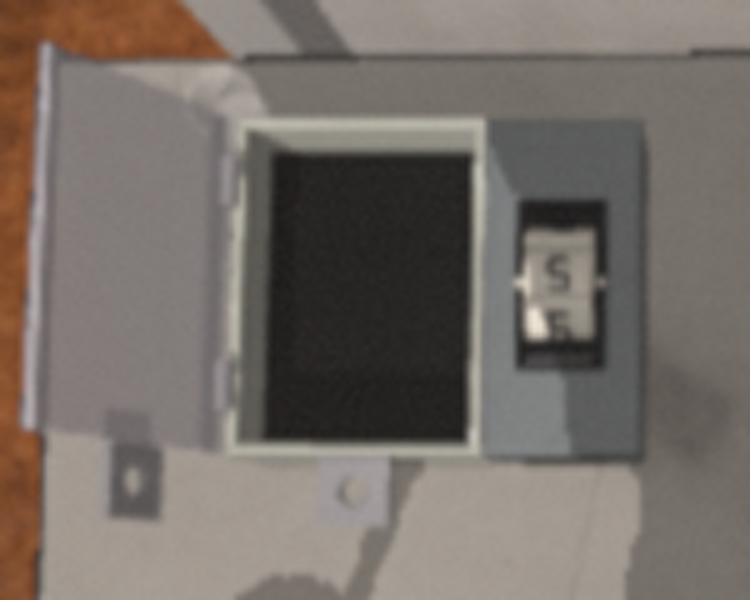

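View pics/tr.png

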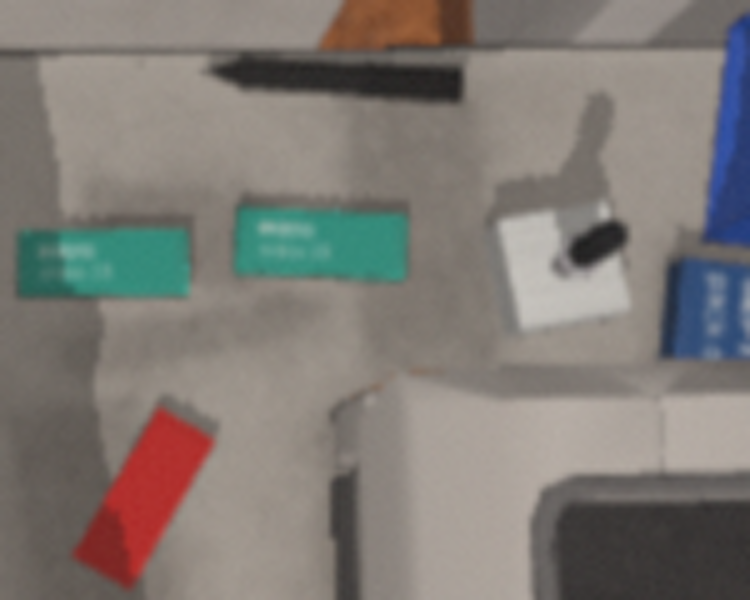

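```bash
python3 - <<'E'
from h import *
L=lambda p:[[110+u/5,115+v/5] for u,v in p]
Q=lambda p:[[260+u/5,115+v/5] for u,v in p]
sh=px2w('top',L([(238,120),(643,120),(643,458),(228,455)]),.062);print('shaker',sh.tolist(),'c',sh.mean(0),'len',[np.linalg.norm(sh[i]-sh[i-1]).round(3) for i in range(4)])
d=sh[1]-sh[0]+sh[2]-sh[3]; print('yaw',np.arctan2(d[0],-d[1]))
print('lower eye',px2w('top',L([(353,491)]),.058))
print('wheel ptrs mid',px2w('top',L([(560,284)]),.062), 'crown', px2w('top',L([(519,284),(602,284)]),.062))
for n,p in (('A',[(17,229),(190,227),(190,297),(17,297)]),('B',[(236,207),(409,213),(407,283),(233,277)])):
    c=px2w('top',Q(p),.012); d=c[1]-c[0]+c[2]-c[3]; print(n,c.mean(0),'yaw',np.arctan2(d[0],-d[1]).round(3),[np.linalg.norm(c[i]-c[i-1]).round(3) for i in range(4)])
s=px2w('top',Q([(494,214),(605,200),(632,308),(520,331)]),.03);print('stand',s.mean(0),s.tolist());
print('pin',px2w('top',Q([(562,262)]),.04),px2w('top',Q([(612,235)]),.102))
print('table far edge',px2w('top',Q([(100,52),(600,48)]),0))
print('printer',px2w('top',Q([(395,380),(330,480),(660,395)]),.2))
k=eyes.camera_info('wrist');print(np.round(k['tool_from_camera'],3).tolist(),k['mtx'])
E
```

```text
shaker [[0.6604, 0.1723, 0.062], [0.6583, -0.0262, 0.062], [0.4923, -0.0257, 0.062], [0.4956, 0.1732, 0.062]] c [0.57665 0.0734  0.062  ] len [np.float64(0.165), np.float64(0.199), np.float64(0.166), np.float64(0.199)]
yaw -0.013587487871720573
lower eye [[0.4781 0.1138 0.058 ]]
wheel ptrs mid [[0.5772 0.0142 0.062 ]] crown [[ 0.5774  0.0341  0.062 ]
 [ 0.577  -0.0061  0.062 ]]
A [ 0.596425 -0.131175  0.012   ] yaw -0.004 [np.float64(0.035), np.float64(0.089), np.float64(0.037), np.float64(0.088)]
B [ 0.60445 -0.243    0.012  ] yaw -0.045 [np.float64(0.037), np.float64(0.089), np.float64(0.037), np.float64(0.089)]
stand [ 0.590225 -0.360325  0.03    ] [[0.6157, -0.327, 0.03], [0.6223, -0.3831, 0.03], [0.567, -0.3938, 0.03], [0.5559, -0.3374, 0.03]]
pin [[ 0.5888 -0.3567  0.04  ]] [[ 0.5889 -0.3601  0.102 ]]
table far edge [[ 0.7116 -0.132   0.    ]
 [ 0.711  -0.3951  0.    ]]
printer [[ 0.5096 -0.2353  0.2   ]
 [ 0.4695 -0.2079  0.2   ]
 [ 0.5025 -0.3412  0.2   ]]
[[-0.0, -0.964, -0.265, 0.066], [1.0, -0.001, 0.001, -0.0], [-0.001, -0.265, 0.964, -0.128], [0.0, 0.0, 0.0, 1.0]] [[345.56117694   0.         257.01897774]
 [  0.         345.56117694 190.45594823]
 [  0.           0.           1.        ]]
```

Request:
step_arm(rows=[[0.11, -0.25, 0.09, 0, 0, -0.075], [0.11, -0.25, 0.09, 0, 0, -0.075], [0.11, -0.25, 0.09, 0, 0, -0.075], [0.11, -0.25, 0.09, 0, 0, -0.075], [0.11, -0.25, 0.09, 0, 0, -0.075]], jaw=0)

```text
clock: 0.52
tcp_pos: [0.3365, 0.4643, 0.3016]
orientation: [1.0, 2.975, 0.001]
contact_force: [0.9, 0.2, 0.2]
grip_width: 0.0853
gripper_force: 0.0
```

Request:
step_arm(rows=[[0.11, -0.25, 0, 0, 0, -0.075], [0.11, -0.25, 0, 0, 0, -0.075], [0.11, -0.25, 0, 0, 0, -0.075], [0.11, -0.25, 0, 0, 0, -0.075], [0.11, -0.25, 0, 0, 0, -0.075]])

```text
clock: 0.93
tcp_pos: [0.401, 0.3124, 0.2993]
orientation: [1.346, 2.836, -0.004]
contact_force: [-0.0, -1.0, 0.0]
grip_width: 0.0853
gripper_force: 0.0
```

Request:
step_arm(rows=[[0.108, -0.25, 0, 0, 0, -0.073], [0.108, -0.25, 0, 0, 0, -0.073], [0.108, -0.25, 0, 0, 0, -0.073], [0.108, -0.25, 0, 0, 0, -0.073], [0.108, -0.25, 0, 0, 0, -0.073]])

```text
clock: 1.35
tcp_pos: [0.4646, 0.1628, 0.2995]
orientation: [1.662, 2.663, -0.002]
contact_force: [-0.4, -1.0, 0.6]
grip_width: 0.0852
gripper_force: 0.0
```

Request:
step_arm(rows=[[0.108, -0.25, 0, 0, 0, -0.073], [0.108, -0.25, 0, 0, 0, -0.073], [0.108, -0.25, 0, 0, 0, -0.073], [0.108, -0.25, 0, 0, 0, -0.073], [0.108, -0.25, 0, 0, 0, -0.073]])

```text
clock: 1.77
tcp_pos: [0.5286, 0.0127, 0.2997]
orientation: [1.954, 2.455, -0.003]
contact_force: [-0.1, -1.2, 0.8]
grip_width: 0.0855
gripper_force: 0.0
```

Request:
step_arm(rows=[[0.108, -0.25, 0, 0, 0, -0.073], [0.108, -0.25, 0, 0, 0, -0.073], [0.108, -0.25, 0, 0, 0, -0.073], [0.108, -0.25, 0, 0, 0, -0.073], [0.108, -0.25, 0, 0, 0, -0.073]])

```text
clock: 2.18
tcp_pos: [0.5924, -0.1373, 0.2993]
orientation: [2.22, 2.216, -0.005]
contact_force: [-0.7, -1.0, 0.7]
grip_width: 0.0855
gripper_force: 0.0
```

```bash
python3 - <<'E'
from h import *
snap('wrist','w1.png'); o=r.get_obs(); print(o['tcp_pos'],o['orientation'],o['joints'].round(2))
cv2.imwrite('pics/w1b.png',cv2.resize(cv2.imread('pics/w1.png'),(800,600)))
# printer corner triangulation: top (339,191), side (194,43.5)
A=[];b=[]
Ps=[]
for n,uv in (('top',(339,191)),('side',(194,43.5))):
    K,T=cam(n); d=T[:3,:3]@np.linalg.inv(K)@[*uv,1]; d/=np.linalg.norm(d); M=np.eye(3)-np.outer(d,d); A.append(M); b.append(M@T[:3,3])
x=np.linalg.solve(sum(A),sum(b)); print('printer corner',x, w2px('top',x),w2px('side',x))
E
```

```text
[ 0.59185833 -0.13362646  0.2988985 ] [ 2.2195128   2.22100799 -0.00379072] [-0.35  0.36  0.62  1.69 -0.22  1.16  0.33]
printer corner [ 0.52400532 -0.21509927  0.35359902] [[347.6 169.3]] [[214.7  46.8]]
```

View pics/w1b.png

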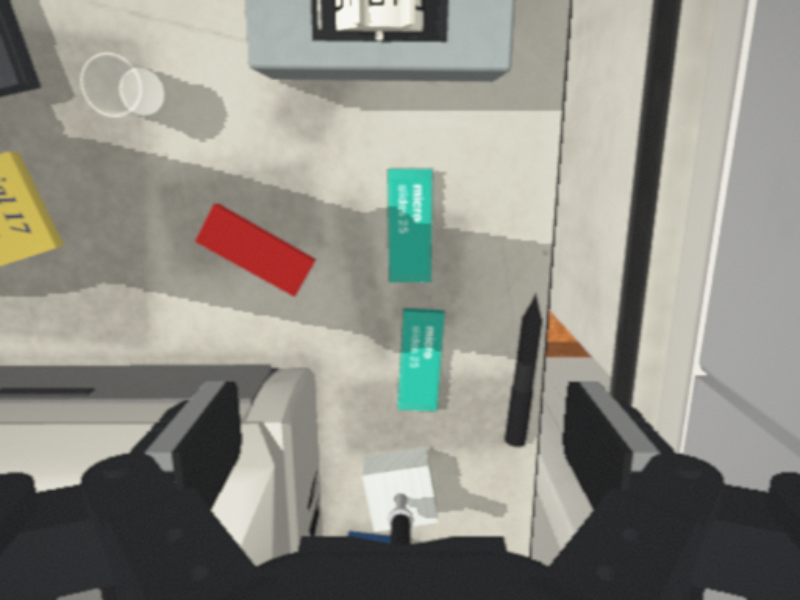

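The wrist view confirms two teal cases (centres about (411,225) and (420,360)), the stand at (400,490), and the printer corner at about (310,372).

```bash
python3 - <<'E'
from h import *
for n,p in (('A',[(388,168),(433,168),(432,282),(388,282)]),('B',[(404,309),(444,312),(437,411),(397,408)])):
    c=px2w('wrist',np.array(p)*.64,.012,'w1.png'); d=c[2]-c[1]+c[3]-c[0]; print(n,c.mean(0),'yaw',np.arctan2(d[0],-d[1]).round(3),[np.linalg.norm(c[i]-c[i-1]).round(3) for i in range(4)])
A=[];b=[]
for n,uv,f in (('top',(340,189.4),None),('wrist',(198,238),'w1.png')):
    K,T=cam(n,f); d=T[:3,:3]@np.linalg.inv(K)@[*uv,1]; d/=np.linalg.norm(d); M=np.eye(3)-np.outer(d,d); A.append(M); b.append(M@T[:3,3])
x=np.linalg.solve(sum(A),sum(b)); print('printer corner',x, w2px('top',x),w2px('wrist',x,'w1.png'))
print('stand',px2w('wrist',np.array([(363,480),(430,472),(438,524),(371,531)])*.64,.03,'w1.png').tolist(), 'shank at stand',px2w('wrist',np.array([(400,500)])*.64,.05,'w1.png'))
E
```

```text
A [ 0.6003  -0.12975  0.012  ] yaw -0.002 [np.float64(0.088), np.float64(0.034), np.float64(0.088), np.float64(0.035)]
B [ 0.609    -0.241125  0.012   ] yaw -0.058 [np.float64(0.088), np.float64(0.032), np.float64(0.088), np.float64(0.034)]
printer corner [ 0.52705998 -0.2629832   0.02136821] [[333.8 193.4]] [[205.2 250.1]]
stand [[0.5606, -0.341, 0.03], [0.617, -0.3335, 0.03], [0.6246, -0.3849, 0.03], [0.5665, -0.3918, 0.03]] shank at stand [[ 0.5918 -0.3461  0.05  ]]
```

Request:
step_arm(rows=[[0.01, -0.01, -0.33, 0, 0, 0], [0.01, -0.01, -0.33, 0, 0, 0], [0.01, -0.01, -0.33, 0, 0, 0], [0.01, -0.01, -0.33, 0, 0, 0], [0.01, -0.01, -0.33, 0, 0, 0]])

```text
clock: 2.65
tcp_pos: [0.5963, -0.1326, 0.0977]
orientation: [-2.208, -2.229, 0.002]
contact_force: [-0.5, -0.1, -0.7]
grip_width: 0.0853
gripper_force: 0.0
```

Request:
step_arm(rows=[[0, 0, -0.05, 0, 0, 0], [0, 0, -0.1, 0, 0, 0], [0, 0, -0.13, 0, 0, 0], [0, 0, -0.141, 0, 0, 0], [0, 0, -0.141, 0, 0, 0]])

```text
clock: 3.07
tcp_pos: [0.5965, -0.1334, 0.0149]
orientation: [-2.209, -2.229, 0.003]
contact_force: [-0.6, 0.4, 1.3]
grip_width: 0.0855
gripper_force: 0.0
```

Request:
step_arm(rows=[[0, -0.01, 0, 0, 0, 0], [0, -0.01, 0, 0, 0, 0], [0, -0.01, 0, 0, 0, 0], [0, -0.01, 0, 0, 0, 0], [0, -0.01, 0, 0, 0, 0]], jaw=1, squeeze=30)

```text
clock: 3.48
tcp_pos: [0.5984, -0.1414, 0.018]
orientation: [2.212, 2.229, 0.002]
contact_force: [-1.4, 0.4, 5.3]
grip_width: 0.0327
gripper_force: 29.6
```

Request:
step_arm(rows=[[0, 0, 0, 0, 0, 0], [0, 0, 0, 0, 0, 0], [0, 0, 0, 0, 0, 0], [0, 0, 0, 0, 0, 0], [0, 0, 0, 0, 0, 0]])

```text
clock: 3.9
tcp_pos: [0.5984, -0.1414, 0.018]
orientation: [2.212, 2.229, 0.002]
contact_force: [-1.5, 0.1, 6.8]
grip_width: 0.0328
gripper_force: 29.8
```

Request:
step_arm(rows=[[0, 0, 0.05, 0, 0, 0], [0, 0, 0.11, 0, 0, 0], [0, 0, 0.18, 0, 0, 0], [0, 0, 0.22, 0, 0, 0], [0, 0, 0.22, 0, 0, 0]])

```text
clock: 4.32
tcp_pos: [0.6011, -0.1424, 0.155]
orientation: [2.208, 2.224, 0.01]
contact_force: [1.0, -0.5, 0.4]
grip_width: 0.0329
gripper_force: 30.5
```

Request:
step_arm(rows=[[0.022, 0.05, 0, 0, 0, -0.006], [0.022, 0.11, 0, 0, 0, -0.006], [0.022, 0.17, 0, 0, 0, -0.006], [0.022, 0.22, 0, 0, 0, -0.006], [0.022, 0.25, 0, 0, 0, -0.006]])

```text
clock: 4.73
tcp_pos: [0.6103, 0.0139, 0.148]
orientation: [-2.227, -2.213, -0.001]
contact_force: [-0.7, -0.7, -0.5]
grip_width: 0.0329
gripper_force: 30.5
```

Request:
step_arm(rows=[[0, 0.05, 0, 0, 0, 0], [0, 0.1, 0, 0, 0, 0], [0, 0.13, 0, 0, 0, 0], [0, 0.147, 0, 0, 0, 0], [0, 0.147, 0, 0, 0, 0]])

```text
clock: 5.15
tcp_pos: [0.6104, 0.1002, 0.1481]
orientation: [-2.228, -2.213, -0.0]
contact_force: [-0.1, -0.2, -1.0]
grip_width: 0.033
gripper_force: 30.5
```

```bash
python3 - <<'E'
from h import *
snap('wrist','w2.png'); snap('side','s2.png'); o=r.get_obs(); print(o['tcp_pos'],o['orientation'],o['grip_width'])
a=cv2.resize(cv2.imread('pics/w2.png'),(400,300),interpolation=cv2.INTER_AREA); b=cv2.resize(cv2.imread('pics/s2.png')[180:350,120:346],(400,300))
cv2.imwrite('pics/v2.png',cv2.hconcat([a,b]))
E
```

```text
[0.61063133 0.09569238 0.14853206] [ 2.23406494e+00  2.20800461e+00 -1.29581565e-03] 0.032757377293870266
```

View pics/v2.png

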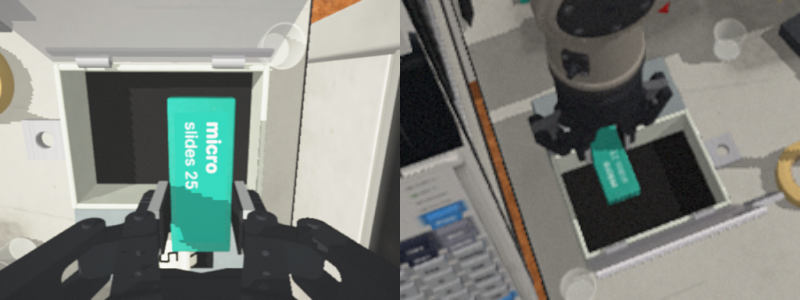

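The case is held level, and its long end points toward the lid. I'll measure its centre.

```bash
python3 - <<'E'
from h import *
s=1.28
print(px2w('wrist',np.array([(168,98),(235,98),(230,252),(170,250)])*s,.142,'w2.png'))
# well inner rim top corners z .062
print(px2w('wrist',np.array([(61,68),(264,72),(82,207)])*s,.062,'w2.png'), 'eye',px2w('wrist',np.array([(45,139)])*s,.058,'w2.png'))
E
```

```text
[[0.5953 0.1555 0.142 ]
 [0.6281 0.1553 0.142 ]
 [0.6276 0.0678 0.142 ]
 [0.5931 0.0694 0.142 ]]
[[0.5052 0.1723 0.062 ]
 [0.6598 0.1682 0.062 ]
 [0.5068 0.0558 0.062 ]] eye [[0.4818 0.1161 0.058 ]]
```

Request:
step_arm(rows=[[0, 0, -0.04, 0, 0, 0], [0, 0, -0.09, 0, 0, 0], [0, 0, -0.13, 0, 0, 0], [0, 0, -0.15, 0, 0, 0], [0, 0, -0.15, 0, 0, 0]])

```text
clock: 5.67
tcp_pos: [0.6089, 0.0944, 0.0562]
orientation: [-2.235, -2.205, 0.008]
contact_force: [0.7, -0.5, 0.2]
grip_width: 0.0331
gripper_force: 30.5
```

Request:
step_arm(rows=[[0, 0, -0.01, 0, 0, 0], [0, 0, -0.02, 0, 0, 0], [0, 0, -0.03, 0, 0, 0], [0, 0, -0.036, 0, 0, 0], [0, 0, -0.036, 0, 0, 0]])

```text
clock: 6.08
tcp_pos: [0.6106, 0.097, 0.0368]
orientation: [-2.233, -2.209, 0.0]
contact_force: [-0.7, 0.1, 1.1]
grip_width: 0.0328
gripper_force: 30.5
```

Request:
step_arm(rows=[[0, 0, 0, 0, 0, 0], [0, 0, 0, 0, 0, 0], [0, 0, 0, 0, 0, 0], [0, 0, 0, 0, 0, 0], [0, 0, 0, 0, 0, 0]], jaw=0.5)

```text
clock: 6.5
tcp_pos: [0.611, 0.097, 0.0374]
orientation: [2.234, 2.209, 0.001]
contact_force: [0.2, 0.1, -0.1]
grip_width: 0.0427
gripper_force: 0.0
```

Request:
step_arm(rows=[[0, 0, 0.05, 0, 0, 0], [0, 0, 0.1, 0, 0, 0], [0, 0, 0.16, 0, 0, 0], [0, 0, 0.22, 0, 0, 0], [0, 0, 0.22, 0, 0, 0]])

```text
clock: 6.92
tcp_pos: [0.615, 0.0968, 0.1763]
orientation: [2.231, 2.204, 0.016]
contact_force: [1.2, -1.4, 0.4]
grip_width: 0.0428
gripper_force: 0.0
```

```bash
python3 - <<'E'
from h import *
snap('top','t3.png'); o=r.get_obs(); print(o['tcp_pos'],o['orientation'],o['grip_width'])
im=eyes.grab_frame('top'); hsv=cv2.cvtColor(im,cv2.COLOR_RGB2HSV)
m=cv2.inRange(hsv,(75,100,60),(95,255,255)); n,l,st,c=cv2.connectedComponentsWithStats(m)
for i in range(1,n):
    if st[i,4]>30: print(st[i],px2w('top',c[i],.012),cv2.minAreaRect(np.argwhere(l==i)[:,::-1].astype(np.float32)))
E
```

```text
[0.61350728 0.09704717 0.17330975] [2.23138385 2.20614115 0.01107543] 0.04274945223518442
[177 155  27  15 347] [[0.6119 0.0974 0.012 ]] ((190.0, 162.0), (14.0, 26.0), 90.0)
[307 157  34  14 411] [[ 0.6057 -0.2425  0.012 ]] ((323.5727844238281, 163.25303649902344), (33.3876953125, 12.780576705932617), 2.385944128036499)
```

Request:
step_arm(rows=[[-0.008, -0.05, 0, 0, 0, -0.011], [-0.008, -0.11, 0, 0, 0, -0.011], [-0.008, -0.18, 0, 0, 0, -0.011], [-0.008, -0.24, 0, 0, 0, -0.011], [-0.008, -0.3, 0, 0, 0, -0.011]], jaw=0.25)

```text
clock: 7.43
tcp_pos: [0.6046, -0.0847, 0.1674]
orientation: [-2.27, -2.169, 0.003]
contact_force: [1.4, 0.2, 0.1]
grip_width: 0.0644
gripper_force: 0.0
```

Request:
step_arm(rows=[[0, -0.06, 0, 0, 0, 0], [0, -0.12, 0, 0, 0, 0], [0, -0.19, 0, 0, 0, 0], [0, -0.24, 0, 0, 0, 0], [0, -0.285, 0, 0, 0, 0]])

```text
clock: 7.85
tcp_pos: [0.6043, -0.2568, 0.1673]
orientation: [-2.273, -2.166, 0.003]
contact_force: [0.5, -0.0, 0.4]
grip_width: 0.0642
gripper_force: 0.0
```

Request:
step_arm(rows=[[0, 0, -0.04, 0, 0, 0], [0, 0, -0.1, 0, 0, 0], [0, 0, -0.15, 0, 0, 0], [0, 0, -0.18, 0, 0, 0], [0, 0, -0.18, 0, 0, 0]])

```text
clock: 8.27
tcp_pos: [0.6019, -0.2521, 0.0549]
orientation: [-2.265, -2.163, 0.007]
contact_force: [-0.0, 1.1, -0.7]
grip_width: 0.0642
gripper_force: 0.0
```

Request:
step_arm(rows=[[0.004, 0, -0.02, 0, 0, 0], [0.004, 0, -0.04, 0, 0, 0], [0.004, 0, -0.06, 0, 0, 0], [0.004, 0, -0.067, 0, 0, 0], [0.004, 0, -0.067, 0, 0, 0]])

```text
clock: 8.68
tcp_pos: [0.6077, -0.2537, 0.0197]
orientation: [-2.27, -2.169, 0.001]
contact_force: [-0.4, 1.0, -1.1]
grip_width: 0.064
gripper_force: 0.0
```

Request:
step_arm(rows=[[0, 0, 0, 0, 0, 0], [0, 0, 0, 0, 0, 0], [0, 0, 0, 0, 0, 0], [0, 0, 0, 0, 0, 0], [0, 0, 0, 0, 0, 0]], jaw=1)

```text
clock: 9.1
tcp_pos: [0.609, -0.2545, 0.0219]
orientation: [2.271, 2.169, 0.001]
contact_force: [-0.6, 0.5, 5.2]
grip_width: 0.0326
gripper_force: 30.2
```

Request:
step_arm(rows=[[0, 0, 0, 0, 0, 0], [0, 0, 0, 0, 0, 0]])

```text
clock: 9.27
tcp_pos: [0.609, -0.2544, 0.0219]
orientation: [2.271, 2.169, 0.001]
contact_force: [-1.3, 0.6, 5.3]
grip_width: 0.0325
gripper_force: 30.3
```

Request:
step_arm(rows=[[0, 0, 0.05, 0, 0, 0], [0, 0, 0.11, 0, 0, 0], [0, 0, 0.17, 0, 0, 0], [0, 0, 0.22, 0, 0, 0], [0, 0, 0.22, 0, 0, 0]])

```text
clock: 9.68
tcp_pos: [0.6116, -0.2562, 0.1597]
orientation: [2.265, 2.163, 0.008]
contact_force: [2.4, -1.4, -0.4]
grip_width: 0.0323
gripper_force: 30.0
```

Request:
step_arm(rows=[[0, 0.05, 0, 0, 0, 0.011], [0, 0.11, 0, 0, 0, 0.011], [0, 0.18, 0, 0, 0, 0.011], [0, 0.24, 0, 0, 0, 0.011], [0, 0.3, 0, 0, 0, 0.011]])

```text
clock: 10.1
tcp_pos: [0.6078, -0.0719, 0.1524]
orientation: [-2.233, -2.209, 0.0]
contact_force: [1.3, -0.1, -0.5]
grip_width: 0.0322
gripper_force: 30.0
```

Request:
step_arm(rows=[[-0.03, 0.06, 0, 0, 0, 0], [-0.06, 0.12, 0, 0, 0, 0], [-0.09, 0.19, 0, 0, 0, 0], [-0.107, 0.25, 0, 0, 0, 0], [-0.107, 0.292, 0, 0, 0, 0]])

```text
clock: 10.52
tcp_pos: [0.5408, 0.1056, 0.152]
orientation: [-2.227, -2.211, 0.002]
contact_force: [1.0, -0.2, -0.7]
grip_width: 0.0322
gripper_force: 30.0
```

Request:
step_arm(rows=[[0, 0, 0, 0, 0, 0], [0, 0, 0, 0, 0, 0]])

```text
clock: 10.68
tcp_pos: [0.5437, 0.1032, 0.1525]
orientation: [-2.229, -2.214, 0.0]
contact_force: [0.2, -1.6, -0.6]
grip_width: 0.0328
gripper_force: 30.0
```

```bash
python3 - <<'E'
from h import *
snap('wrist','w3.png'); o=r.get_obs(); print(o['tcp_pos'],o['orientation'],o['grip_width'])
cv2.imwrite('pics/w3b.png',cv2.imread('pics/w3.png'))
E
```

```text
[0.54402992 0.10115369 0.15267956] [ 2.23239896e+00  2.21004649e+00 -6.63972815e-04] 0.032518401469643285
```

View pics/w3b.png

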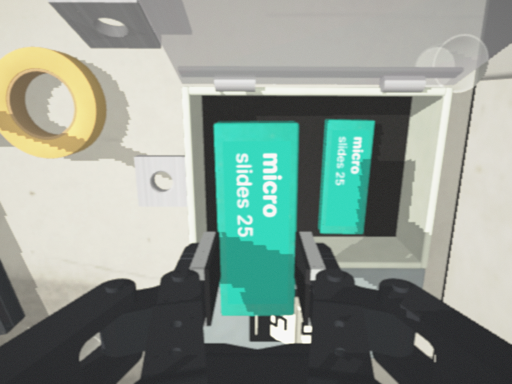

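Case A lies flat in the well, and case B is level in the jaws above the left half. I'll measure both, then lower B.

```bash
python3 - <<'E'
from h import *
f='w3.png'
print('A',px2w('wrist',[(326,120),(375,122),(364,236),(320,234)],.028,f).tolist())
print('B',px2w('wrist',[(215,123),(299,122),(292,316),(221,312)],.144,f).tolist())
print('rim',px2w('wrist',[(190,93),(444,91),(427,264)],.062,f).tolist(),'eye',px2w('wrist',[(162,181)],.058,f))
E
```

```text
A [[0.5943, 0.1524, 0.028], [0.6297, 0.1507, 0.028], [0.6283, 0.0625, 0.028], [0.5936, 0.0645, 0.028]]
B [[0.5284, 0.1593, 0.144], [0.5611, 0.1595, 0.144], [0.56, 0.0726, 0.144], [0.5278, 0.0749, 0.144]]
rim [[0.5041, 0.1714, 0.062], [0.6587, 0.1715, 0.062], [0.6625, 0.0556, 0.062]] eye [[0.4815 0.1154 0.058 ]]
```

Request:
step_arm(rows=[[0, 0, -0.04, 0, 0, 0], [0, 0, -0.09, 0, 0, 0], [0, 0, -0.13, 0, 0, 0], [0, 0, -0.15, 0, 0, 0], [0, 0, -0.15, 0, 0, 0]])

```text
clock: 11.15
tcp_pos: [0.5426, 0.0988, 0.0606]
orientation: [-2.236, -2.205, 0.007]
contact_force: [0.6, -0.5, 0.0]
grip_width: 0.0328
gripper_force: 30.0
```

Request:
step_arm(rows=[[0, -0.004, -0.01, 0, 0, 0], [0, -0.004, -0.02, 0, 0, 0], [0, -0.004, -0.03, 0, 0, 0], [0, -0.004, -0.036, 0, 0, 0], [0, -0.004, -0.036, 0, 0, 0]])

```text
clock: 11.57
tcp_pos: [0.5441, 0.0988, 0.041]
orientation: [-2.233, -2.209, 0.0]
contact_force: [-0.2, -0.2, 0.1]
grip_width: 0.0324
gripper_force: 30.0
```

Request:
step_arm(rows=[[0, 0, 0, 0, 0, 0], [0, 0, 0, 0, 0, 0], [0, 0, 0, 0, 0, 0], [0, 0, 0, 0, 0, 0], [0, 0, 0, 0, 0, 0]], jaw=0.5)

```text
clock: 11.98
tcp_pos: [0.5444, 0.0988, 0.0415]
orientation: [2.234, 2.209, 0.001]
contact_force: [0.6, 0.8, -0.7]
grip_width: 0.043
gripper_force: 0.0
```

Request:
step_arm(rows=[[0, 0, 0.05, 0, 0, 0], [0, 0, 0.11, 0, 0, 0], [0, 0, 0.18, 0, 0, 0], [0, 0, 0.25, 0, 0, 0], [0, 0, 0.3, 0, 0, 0]])

```text
clock: 12.4
tcp_pos: [0.5449, 0.0984, 0.2247]
orientation: [2.234, 2.207, 0.004]
contact_force: [0.1, 0.5, 0.4]
grip_width: 0.0426
gripper_force: 0.0
```

```bash
python3 - <<'E'
from h import *
snap('wrist','w4.png'); o=r.get_obs(); print(o['tcp_pos'],o['orientation'],o['grip_width'],o['joints'].round(2))
im=cv2.imread('pics/w4.png'); hsv=cv2.cvtColor(im,cv2.COLOR_BGR2HSV)
m=cv2.inRange(hsv,(75,100,60),(95,255,255)); n,l,st,c=cv2.connectedComponentsWithStats(m)
for i in range(1,n):
    if st[i,4]>100:
        b=cv2.boxPoints(cv2.minAreaRect(np.argwhere(l==i)[:,::-1].astype(np.float32))); p=px2w('wrist',b,.028,'w4.png'); print(p.mean(0),[np.linalg.norm(p[k]-p[k-1]).round(3) for k in range(4)])
E
```

```text
[0.54796353 0.09867577 0.22975935] [2.23218553 2.20459169 0.01566486] 0.04268599841807615 [-0.8   0.34  0.63  1.9  -0.24  0.97 -0.07]
[0.54455  0.111475 0.028   ] [np.float64(0.089), np.float64(0.035), np.float64(0.089), np.float64(0.037)]
[0.611225 0.1084   0.028   ] [np.float64(0.039), np.float64(0.089), np.float64(0.036), np.float64(0.09)]
```

Request:
step_arm(rows=[[0.05, 0.06, 0.01, 0, 0, 0], [0.05, 0.12, 0.01, 0, 0, 0], [0.05, 0.18, 0.01, 0, 0, 0], [0.05, 0.24, 0.01, 0, 0, 0], [0.05, 0.3, 0.01, 0, 0, 0]], jaw=1)

```text
clock: 12.87
tcp_pos: [0.5739, 0.2805, 0.2273]
orientation: [-2.234, -2.209, -0.0]
contact_force: [0.3, -0.5, -0.3]
grip_width: 0.0005
gripper_force: 0.0
```

Request:
step_arm(rows=[[0, 0.02, 0, 0, 0, 0], [0, 0.02, -0.05, 0, 0, 0], [0, 0.02, -0.1, 0, 0, 0], [0, 0.02, -0.14, 0, 0, 0], [0, 0.02, -0.14, 0, 0, 0]])

```text
clock: 13.28
tcp_pos: [0.5709, 0.2894, 0.1382]
orientation: [-2.232, -2.208, 0.014]
contact_force: [-1.9, 0.8, -0.8]
grip_width: 0.0001
gripper_force: 0.0
```

Request:
step_arm(rows=[[0, -0.03, 0, 0, 0, 0], [0, -0.06, 0, 0, 0, 0], [0, -0.09, 0, 0, 0, 0], [0, -0.11, 0, 0, 0, 0], [0, -0.13, 0, 0, 0, 0]])

```text
clock: 13.7
tcp_pos: [0.5753, 0.2113, 0.1452]
orientation: [2.235, 2.207, 0.004]
contact_force: [-0.2, 0.7, 1.0]
grip_width: 0.0002
gripper_force: 0.0
```

Request:
step_arm(rows=[[0, -0.02, 0, 0, 0, 0], [0, -0.04, 0, 0, 0, 0], [0, -0.06, 0, 0, 0, 0], [0, -0.08, 0, 0, 0, 0], [0, -0.1, 0, 0, 0, 0]])

```text
clock: 14.12
tcp_pos: [0.574, 0.1518, 0.1432]
orientation: [-2.233, -2.209, 0.0]
contact_force: [-0.1, 0.9, 0.0]
grip_width: 0.0
gripper_force: 0.4
```

Request:
step_arm(rows=[[0, 0, 0, 0, 0, 0], [0, 0, 0, 0, 0, 0], [0, 0, 0, 0, 0, 0]])

```text
clock: 14.37
tcp_pos: [0.5742, 0.153, 0.1432]
orientation: [-2.233, -2.209, 0.0]
contact_force: [-0.3, 0.1, -0.1]
grip_width: -0.0002
gripper_force: 0.0
```

```bash
python3 - <<'E'
from h import *
snap('side','s5.png'); o=r.get_obs(); print(o['tcp_pos'],o['contact_force'])
cv2.imwrite('pics/s5b.png',cv2.resize(cv2.imread('pics/s5.png')[150:384,120:432],None,fx=1.6,fy=1.6))
E
```

```text
[0.57418465 0.1534158  0.14318376] [ 0.58424338 -0.28880072 -0.36207932]
```

View pics/s5b.png

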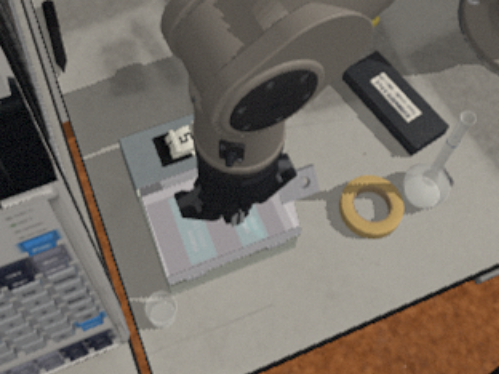

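Request:
step_arm(rows=[[0, 0, 0.05, 0, 0, 0.04], [0, -0.02, 0.05, 0, 0, 0.08], [0.03, -0.08, 0.05, 0, 0, 0.12], [0.06, -0.13, 0.05, 0, 0, 0.155], [0.1, -0.18, 0.05, 0, 0, 0.19]])

```text
clock: 14.83
tcp_pos: [0.6341, 0.0449, 0.1735]
orientation: [-1.474, -2.774, -0.001]
contact_force: [1.2, 0.4, 0.1]
grip_width: 0.0
gripper_force: 0.0
```

Request:
step_arm(rows=[[0, -0.02, 0, 0, 0, 0.04], [0, -0.05, 0, 0, 0, 0.08], [0, -0.05, 0, 0, 0, 0.12], [0, -0.05, 0, 0, 0, 0.155], [0, -0.05, 0, 0, 0, 0.19]])

```text
clock: 15.25
tcp_pos: [0.6343, 0.015, 0.1731]
orientation: [-0.597, -3.084, -0.0]
contact_force: [1.2, 0.6, 0.9]
grip_width: -0.0003
gripper_force: 0.0
```

Request:
step_arm(rows=[[0, 0, -0.04, 0, 0, 0.04], [0, 0, -0.07, 0, 0, 0.08], [0, 0, -0.1, 0, 0, 0.12], [0, 0, -0.1, 0, 0, 0.12], [0, 0, -0.1, 0, 0, 0.12]])

```text
clock: 15.67
tcp_pos: [0.6336, 0.0152, 0.1125]
orientation: [-0.022, -3.139, -0.0]
contact_force: [0.5, -0.0, -0.2]
grip_width: -0.0001
gripper_force: 0.0
```

```bash
python3 - <<'E'
from h import *
o=r.get_obs(); print(o['clock'],o['tcp_pos'],o['orientation'],o['contact_force'],o['joints'].round(2))
a=snap('wrist','w6.png')
cv2.imwrite('pics/w6b.png',cv2.imread('pics/w6.png'))
E
```

```text
15.6667 [0.63362999 0.01519859 0.11254623] [-2.20078301e-02 -3.13924747e+00 -2.90788347e-04] [ 0.54674911 -0.04408504 -0.15309445] [-0.25  0.56  0.17  1.77 -0.12  0.82  1.54]
```

View pics/w6b.png

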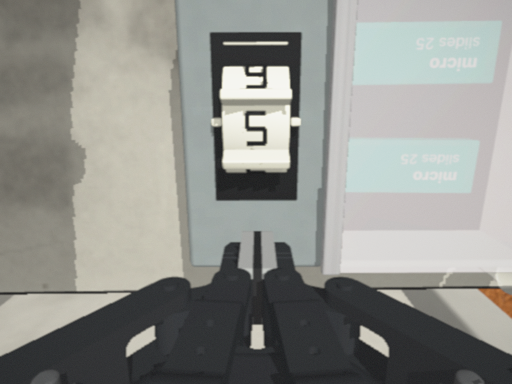

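```bash
python3 - <<'E'
from h import *
print(px2w('wrist',[(214,121),(298,121)],.062,'w6.png'), px2w('wrist',[(220,160),(289,157),(220,97),(291,97)],.08,'w6.png'), px2w('wrist',[(225,240),(290,240)],.0985,'w6.png'))
E
```

```text
[[ 0.5794 -0.0065  0.062 ]
 [ 0.5801  0.0362  0.062 ]] [[ 0.5963 -0.0024  0.08  ]
 [ 0.5954  0.0301  0.08  ]
 [ 0.5677 -0.0011  0.08  ]
 [ 0.5682  0.0308  0.08  ]] [[6.290e-01 4.000e-04 9.850e-02]
 [6.295e-01 2.930e-02 9.850e-02]]
```

Request:
step_arm(rows=[[0, 0, -0.02, 0, 0, 0], [0, 0, -0.033, 0, 0, 0], [0, 0, -0.033, 0, 0, 0], [0, 0, -0.033, 0, 0, 0], [0, 0, -0.033, 0, 0, 0]])

```text
clock: 16.13
tcp_pos: [0.6343, 0.0148, 0.0937]
orientation: [0.018, 3.141, -0.0]
contact_force: [-0.2, 0.1, 0.1]
grip_width: -0.0001
gripper_force: 0.0
```

Request:
step_arm(rows=[[-0.02, 0, -0.003, 0, 0, 0], [-0.04, 0, -0.003, 0, 0, 0], [-0.06, 0, -0.003, 0, 0, 0], [-0.083, 0, -0.003, 0, 0, 0], [-0.105, 0, -0.003, 0, 0, 0]])

```text
clock: 16.55
tcp_pos: [0.5753, 0.0149, 0.0952]
orientation: [0.019, 3.132, 0.002]
contact_force: [-0.8, 0.3, -0.9]
grip_width: -0.0001
gripper_force: 0.1
```

Request:
step_arm(rows=[[0, 0, 0, 0, 0, 0], [0, 0, 0, 0, 0, 0], [0, 0, 0.04, 0, 0, 0], [0, 0, 0.07, 0, 0, 0], [0, 0, 0.07, 0, 0, 0]])

```text
clock: 16.97
tcp_pos: [0.574, 0.0148, 0.1367]
orientation: [0.018, 3.136, 0.001]
contact_force: [1.2, -0.1, -0.1]
grip_width: -0.0001
gripper_force: 0.0
```

Request:
step_arm(rows=[[0.05, 0, 0, 0, 0, 0], [0.105, 0, 0, 0, 0, 0], [0.105, 0, 0, 0, 0, 0], [0.105, 0, 0, 0, 0, 0]])

```text
clock: 17.3
tcp_pos: [0.6356, 0.0147, 0.1326]
orientation: [-0.018, -3.141, 0.001]
contact_force: [-0.6, -1.1, 0.3]
grip_width: -0.0
gripper_force: 0.0
```

```bash
python3 - <<'E'
from h import *
o=r.get_obs(); print(o['clock'],o['tcp_pos'],o['orientation'],o['contact_force'])
a=snap('wrist','w7.png')
cv2.imwrite('pics/w7b.png',cv2.resize(cv2.imread('pics/w7.png')[:230,150:350],None,fx=2,fy=2))
E
```

```text
17.3 [0.63558318 0.01472429 0.13261017] [-1.76538201e-02 -3.14139754e+00  6.23980259e-04] [-0.61165316 -1.08104288  0.33887006]
```

View pics/w7b.png

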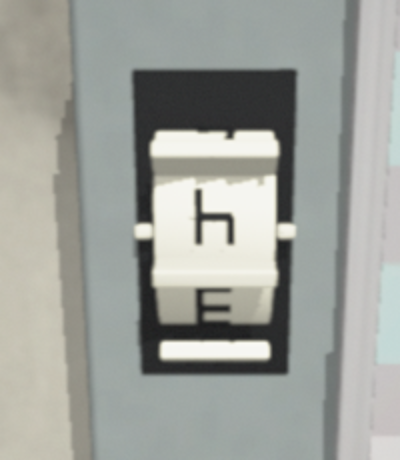

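The wheel now reads 4 (upside down in this view), so one sweep moves it one number. I'll repeat the sweep twice.

Request:
step_arm(rows=[[0, 0, -0.04, 0, 0, 0], [0, 0, -0.07, 0, 0, 0], [0, 0, -0.07, 0, 0, 0], [0, 0, -0.07, 0, 0, 0]])

```text
clock: 17.68
tcp_pos: [0.6326, 0.0146, 0.0907]
orientation: [-0.017, -3.138, 0.001]
contact_force: [-0.3, 0.5, -0.0]
grip_width: -0.0001
gripper_force: 0.0
```

Request:
step_arm(rows=[[-0.02, 0, 0, 0, 0, 0], [-0.04, 0, 0, 0, 0, 0], [-0.06, 0, 0, 0, 0, 0], [-0.083, 0, 0, 0, 0, 0], [-0.105, 0, 0, 0, 0, 0]])

```text
clock: 18.1
tcp_pos: [0.572, 0.0148, 0.0935]
orientation: [0.018, 3.138, 0.001]
contact_force: [3.0, -0.8, 0.5]
grip_width: -0.0003
gripper_force: 1.6
```

Request:
step_arm(rows=[[0, 0, 0, 0, 0, 0], [0, 0, 0, 0, 0, 0], [0, 0, 0.04, 0, 0, 0], [0, 0, 0.07, 0, 0, 0], [0, 0, 0.07, 0, 0, 0]])

```text
clock: 18.52
tcp_pos: [0.5746, 0.0148, 0.1377]
orientation: [0.018, 3.135, 0.001]
contact_force: [0.8, -1.3, 0.6]
grip_width: -0.0
gripper_force: 0.0
```

Request:
step_arm(rows=[[0.05, 0, 0, 0, 0, 0], [0.105, 0, 0, 0, 0, 0], [0.105, 0, 0, 0, 0, 0], [0.105, 0, 0, 0, 0, 0]])

```text
clock: 18.85
tcp_pos: [0.636, 0.0147, 0.1334]
orientation: [0.018, 3.141, -0.0]
contact_force: [-0.4, -0.5, -0.6]
grip_width: -0.0
gripper_force: 0.0
```

Request:
step_arm(rows=[[0, 0, -0.04, 0, 0, 0], [0, 0, -0.07, 0, 0, 0], [0, 0, -0.07, 0, 0, 0], [0, 0, -0.07, 0, 0, 0]])

```text
clock: 19.18
tcp_pos: [0.6329, 0.0146, 0.0909]
orientation: [-0.018, -3.139, 0.001]
contact_force: [0.4, 0.5, 0.6]
grip_width: -0.0003
gripper_force: 0.0
```

Request:
step_arm(rows=[[-0.02, 0, 0, 0, 0, 0], [-0.04, 0, 0, 0, 0, 0], [-0.06, 0, 0, 0, 0, 0], [-0.083, 0, 0, 0, 0, 0], [-0.105, 0, 0, 0, 0, 0]])

```text
clock: 19.6
tcp_pos: [0.5722, 0.0147, 0.0936]
orientation: [0.018, 3.138, 0.001]
contact_force: [3.8, -0.3, -0.0]
grip_width: 0.0003
gripper_force: 1.6
```

Request:
step_arm(rows=[[0, 0, 0, 0, 0, 0], [0, 0, 0, 0, 0, 0], [0, 0, 0.04, 0, 0, 0], [0, 0, 0.07, 0, 0, 0], [0, 0, 0.07, 0, 0, 0]])

```text
clock: 20.02
tcp_pos: [0.5747, 0.0148, 0.1378]
orientation: [0.018, 3.135, 0.001]
contact_force: [0.4, -0.1, 0.3]
grip_width: -0.0
gripper_force: 0.0
```

Request:
step_arm(rows=[[0.05, 0, 0, 0, 0, 0], [0.105, 0, 0.05, 0, 0, 0], [0.105, 0, 0.1, 0, 0, 0], [0.105, 0, 0.12, 0, 0, 0], [0.105, 0, 0.12, 0, 0, 0]])

```text
clock: 20.43
tcp_pos: [0.6372, 0.0146, 0.2093]
orientation: [0.018, 3.135, 0.001]
contact_force: [0.3, 0.2, 0.9]
grip_width: 0.0001
gripper_force: 0.0
```

```bash
python3 - <<'E'
from h import *
o=r.get_obs(); print(o['clock'],o['tcp_pos'],o['orientation'],o['contact_force'])
a=snap('wrist','w8.png')
cv2.imwrite('pics/w8b.png',cv2.imread('pics/w8.png'))
E
```

```text
20.4333 [0.63719429 0.01460344 0.20932811] [1.79890630e-02 3.13483579e+00 9.98804604e-04] [0.29977517 0.17162822 0.91628778]
```

View pics/w8b.png

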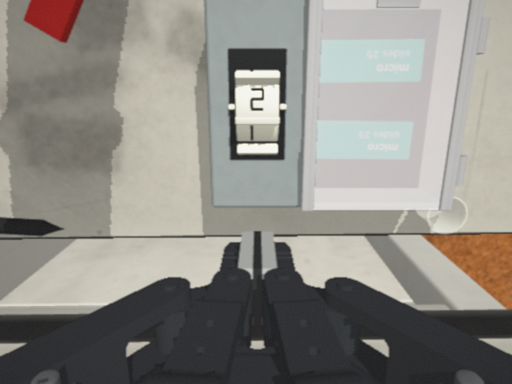

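The wheel reads 2, and the lid is shut over both cases. Next is the pin.

Request:
step_arm(rows=[[0, -0.04, 0.02, 0, 0, -0.038], [0, -0.08, 0.04, 0, 0, -0.076], [-0.02, -0.12, 0.04, 0, 0, -0.114], [-0.05, -0.16, 0.04, 0, 0, -0.152], [-0.07, -0.2, 0.04, 0, 0, -0.19]], jaw=0.45)

```text
clock: 20.9
tcp_pos: [0.5899, -0.1063, 0.2281]
orientation: [-0.949, -2.992, 0.001]
contact_force: [-0.3, 0.7, -0.5]
grip_width: 0.0466
gripper_force: 0.0
```

Request:
step_arm(rows=[[0, -0.04, 0, 0, 0, -0.038], [0, -0.08, 0, 0, 0, -0.076], [0, -0.12, 0, 0, 0, -0.114], [0, -0.16, 0, 0, 0, -0.152], [0, -0.2, 0, 0, 0, -0.19]])

```text
clock: 21.32
tcp_pos: [0.591, -0.226, 0.2281]
orientation: [-1.786, -2.581, 0.001]
contact_force: [0.6, -0.2, 0.2]
grip_width: 0.0469
gripper_force: 0.0
```

Request:
step_arm(rows=[[0, -0.04, 0, 0, 0, -0.038], [0, -0.08, 0, 0, 0, -0.076], [0, -0.12, 0, 0, 0, -0.116], [0, -0.12, 0, 0, 0, -0.116], [0, -0.12, 0, 0, 0, -0.116]])

```text
clock: 21.73
tcp_pos: [0.5907, -0.2985, 0.228]
orientation: [-2.221, -2.219, 0.003]
contact_force: [0.6, 0.8, 0.2]
grip_width: 0.0469
gripper_force: 0.0
```

```bash
python3 - <<'E'
from h import *
o=r.get_obs(); print(o['clock'],o['tcp_pos'],o['orientation'],o['contact_force'],o['grip_width'])
a=snap('wrist','w9.png')
cv2.imwrite('pics/w9b.png',cv2.imread('pics/w9.png'))
E
```

```text
21.7333 [ 0.59069864 -0.29850168  0.22804313] [-2.22078954 -2.21934783  0.00338264] [0.57927073 0.75432527 0.22255483] 0.04685366665347434
```

View pics/w9b.png

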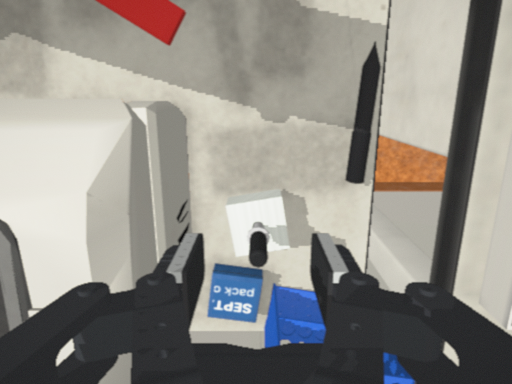

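```bash
python3 - <<'E'
from h import *
f='w9.png'
print('stand',px2w('wrist',[(227,206),(283,194),(289,247),(236,256)],.03,f).round(3).tolist(), px2w('wrist',[(227,206),(283,194),(289,247),(236,256)],.03,f).mean(0))
print('flange',px2w('wrist',[(259,230)],.056,f),'top',px2w('wrist',[(258,257)],.1,f))
A=[];b=[]
for n,uv,g in (('top',(392.5,167),None),('wrist',(263,268),f)):
    K,T=cam(n,g); d=T[:3,:3]@np.linalg.inv(K)@[*uv,1]; d/=np.linalg.norm(d); M=np.eye(3)-np.outer(d,d); A.append(M); b.append(M@T[:3,3])
x=np.linalg.solve(sum(A),sum(b)); print('box corner',x)
E
```

```text
stand [[0.561, -0.338, 0.03], [0.616, -0.325, 0.03], [0.624, -0.382, 0.03], [0.569, -0.392, 0.03]] [ 0.592625 -0.3591    0.03    ]
flange [[ 0.5928 -0.3526  0.056 ]] top [[ 0.5918 -0.3585  0.1   ]]
box corner [ 0.59769122 -0.42277584 -0.0025241 ]
```

Request:
step_arm(rows=[[0.002, -0.06, 0, 0, 0, 0], [0.002, -0.102, 0, 0, 0, 0], [0.002, -0.102, -0.05, 0, 0, 0], [0.002, -0.102, -0.1, 0, 0, 0], [0.002, -0.102, -0.13, 0, 0, 0]])

```text
clock: 22.2
tcp_pos: [0.5926, -0.356, 0.1481]
orientation: [-2.214, -2.223, -0.0]
contact_force: [-0.6, 0.3, -1.0]
grip_width: 0.0471
gripper_force: 0.0
```

Request:
step_arm(rows=[[0, 0, -0.03, 0, 0, 0], [0, 0, -0.06, 0, 0, 0], [0, 0, -0.09, 0, 0, 0], [0, 0, -0.12, 0, 0, 0], [0, 0, -0.12, 0, 0, 0]])

```text
clock: 22.62
tcp_pos: [0.5918, -0.3545, 0.0751]
orientation: [-2.21, -2.221, 0.001]
contact_force: [-1.3, 0.3, -0.4]
grip_width: 0.0467
gripper_force: 0.0
```

Request:
step_arm(rows=[[0, 0, 0, 0, 0, 0], [0, 0, 0, 0, 0, 0]])

```text
clock: 22.78
tcp_pos: [0.5941, -0.3578, 0.0804]
orientation: [2.218, 2.224, 0.001]
contact_force: [-0.2, -0.4, 1.1]
grip_width: 0.047
gripper_force: 0.0
```

Request:
step_arm(rows=[[-0.003, -0.003, -0.002, 0, 0, 0], [-0.003, -0.003, -0.002, 0, 0, 0], [-0.003, -0.003, -0.002, 0, 0, 0]])

```text
clock: 23.03
tcp_pos: [0.5918, -0.3607, 0.0795]
orientation: [2.219, 2.222, 0.001]
contact_force: [0.4, 0.3, 0.1]
grip_width: 0.0469
gripper_force: 0.0
```

Request:
step_arm(rows=[[0, 0, 0, 0, 0, 0], [0, 0, 0, 0, 0, 0], [0, 0, 0, 0, 0, 0], [0, 0, 0, 0, 0, 0], [0, 0, 0, 0, 0, 0]], jaw=1, squeeze=50)

```text
clock: 23.45
tcp_pos: [0.5917, -0.3604, 0.0788]
orientation: [2.22, 2.223, 0.0]
contact_force: [-1.3, 0.2, 4.1]
grip_width: 0.0148
gripper_force: 48.6
```

Request:
step_arm(rows=[[0, 0, 0, 0, 0, 0], [0, 0, 0, 0, 0, 0], [0, 0, 0, 0, 0, 0]])

```text
clock: 23.7
tcp_pos: [0.5917, -0.3604, 0.0788]
orientation: [2.22, 2.223, 0.0]
contact_force: [-0.6, 1.8, 4.4]
grip_width: 0.015
gripper_force: 48.7
```

Request:
step_arm(rows=[[0, 0, 0.04, 0, 0, 0], [0, 0, 0.09, 0, 0, 0], [0, 0, 0.14, 0, 0, 0], [0, 0, 0.19, 0, 0, 0], [0, 0, 0.2, 0, 0, 0]])

```text
clock: 24.12
tcp_pos: [0.5935, -0.3621, 0.2037]
orientation: [2.215, 2.218, 0.003]
contact_force: [0.6, -1.3, 0.1]
grip_width: 0.0146
gripper_force: 49.4
```

Request:
step_arm(rows=[[0, 0.05, 0, 0, 0, 0], [0, 0.11, 0, 0, 0, 0], [0, 0.17, 0, 0, 0, 0], [0, 0.23, 0, 0, 0, 0], [0, 0.29, 0, 0, 0, 0]])

```text
clock: 24.53
tcp_pos: [0.5911, -0.1844, 0.1976]
orientation: [-2.219, -2.222, 0.001]
contact_force: [0.2, -0.3, -1.3]
grip_width: 0.0149
gripper_force: 49.4
```

Request:
step_arm(rows=[[0, 0.06, 0, 0, 0, 0], [-0.02, 0.12, 0, 0, 0, 0], [-0.05, 0.18, 0, 0, 0, 0], [-0.08, 0.24, 0, 0, 0, 0], [-0.11, 0.29, 0, 0, 0, 0]])

```text
clock: 24.95
tcp_pos: [0.5242, -0.0094, 0.1976]
orientation: [-2.217, -2.225, 0.001]
contact_force: [-0.3, -0.8, -0.5]
grip_width: 0.0146
gripper_force: 49.4
```

Request:
step_arm(rows=[[-0.02, 0.05, 0, 0, 0, 0], [-0.04, 0.1, 0, 0, 0, 0], [-0.06, 0.15, 0, 0, 0, 0], [-0.077, 0.19, 0, 0, 0, 0], [-0.077, 0.212, 0, 0, 0, 0]])

```text
clock: 25.37
tcp_pos: [0.4768, 0.1183, 0.1977]
orientation: [-2.213, -2.226, 0.002]
contact_force: [0.5, 0.3, -1.4]
grip_width: 0.0148
gripper_force: 49.4
```

Request:
step_arm(rows=[[0, 0, -0.03, 0, 0, 0], [0, 0, -0.05, 0, 0, 0], [0, 0, -0.05, 0, 0, 0], [0, 0, -0.05, 0, 0, 0], [0, 0, -0.05, 0, 0, 0]])

```text
clock: 25.78
tcp_pos: [0.48, 0.1144, 0.1689]
orientation: [2.221, 2.221, 0.0]
contact_force: [0.5, -0.8, -0.5]
grip_width: 0.0146
gripper_force: 49.4
```

```bash
python3 - <<'E'
from h import *
o=r.get_obs(); print(o['clock'],o['tcp_pos'],o['orientation'],o['contact_force'],o['grip_width'])
snap('wrist','wa.png'); snap('side','sa.png'); snap('top','ta.png')
W=cv2.imread('pics/wa.png')[110:340,180:340]; S=cv2.imread('pics/sa.png')
P=np.array([[.48,.1145,.068],[*o['tcp_pos']]]); print(w2px('wrist',P,'wa.png'),w2px('side',P),w2px('top',P))
c=w2px('side',P)[0].astype(int); S=S[c[1]-75:c[1]+40,c[0]-50:c[0]+30]
cv2.imwrite('pics/vab.png',cv2.hconcat([cv2.resize(W,(400,575),interpolation=cv2.INTER_CUBIC),cv2.resize(S,(400,575),interpolation=cv2.INTER_CUBIC)])); print(c)
E
```

```text
25.7833 [0.47999189 0.11438114 0.16885219] [2.22062871e+00 2.22143100e+00 3.11085537e-04] [ 0.48007155 -0.83263406 -0.48689859] 0.014600637686254631
[[255.9 195.1]
 [255.6 263.8]] [[302.1 262.1]
 [307.1 238.9]] [[179.4 212.1]
 [168.8 208.6]]
[302 262]
```

View pics/vab.png

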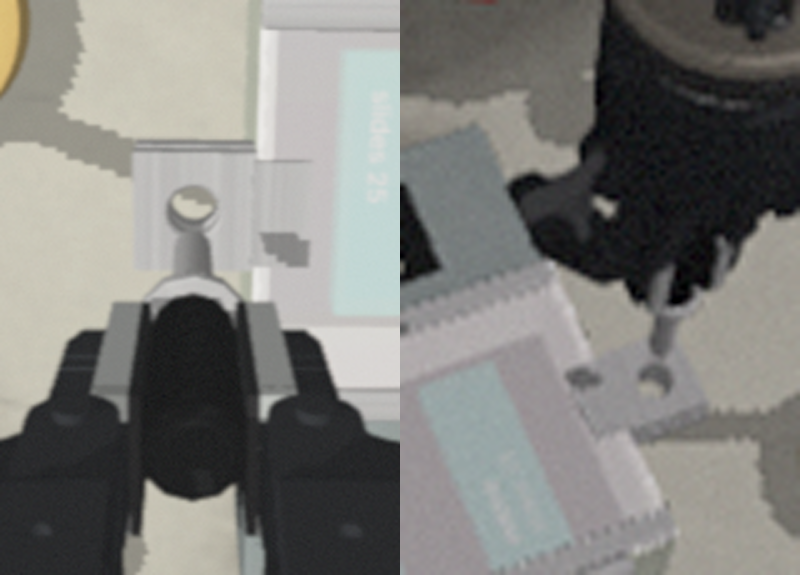

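The hole centre is at (256.4,193.6) in the wrist view and (303,262.8) in the side view. The pin shank points just behind it, with its tip at about (257,203) in the wrist view and (304,258.4) in the side view.

```bash
python3 - <<'E'
from h import *
f='wa.png'; o=np.load('pics/wa.png.npz'); t=o['p'].copy(); t[2]-=.0748
print('pred tip',t,w2px('wrist',t,f),w2px('side',t))
print('hole: wrist',px2w('wrist',[(256.4,193.6)],.068,f),'side',px2w('side',[(303,262.8)],.068))
print('tip at its z: wrist',px2w('wrist',[(257,203)],t[2],f),'side',px2w('side',[(304,258.4)],t[2]))
E
```

```text
pred tip [0.47999189 0.11438114 0.09405219] [[255.8 207. ]] [[303.3 256.5]]
hole: wrist [[0.4803 0.1156 0.068 ]] side [[0.479  0.1165 0.068 ]]
tip at its z: wrist [[0.4807 0.117  0.0941]] side [[0.4804 0.1185 0.0941]]
```

Request:
step_arm(rows=[[-0.001, 0, -0.015, 0, 0, 0], [-0.001, 0, -0.03, 0, 0, 0], [-0.001, 0, -0.045, 0, 0, 0], [-0.001, 0, -0.055, 0, 0, 0], [-0.001, 0, -0.055, 0, 0, 0]])

```text
clock: 26.35
tcp_pos: [0.478, 0.1146, 0.1338]
orientation: [-2.219, -2.223, 0.004]
contact_force: [-0.7, -0.0, -1.0]
grip_width: 0.0142
gripper_force: 49.4
```

Request:
step_arm(rows=[[0, 0, -0.008, 0, 0, 0], [0, 0, -0.016, 0, 0, 0], [0, 0, -0.024, 0, 0, 0], [0, 0, -0.03, 0, 0, 0], [0, 0, -0.03, 0, 0, 0]])

```text
clock: 26.77
tcp_pos: [0.4783, 0.1148, 0.1168]
orientation: [-2.219, -2.223, 0.002]
contact_force: [-0.2, 0.4, -0.8]
grip_width: 0.0147
gripper_force: 49.4
```

Request:
step_arm(rows=[[0, 0, -0.01, 0, 0, 0], [0, 0, -0.02, 0, 0, 0], [0, 0, -0.03, 0, 0, 0], [0, 0, -0.037, 0, 0, 0], [0, 0, -0.037, 0, 0, 0]])

```text
clock: 27.18
tcp_pos: [0.4782, 0.1147, 0.0943]
orientation: [-2.219, -2.223, 0.003]
contact_force: [-0.1, -0.8, -0.6]
grip_width: 0.015
gripper_force: 49.4
```

Request:
step_arm(rows=[[0, 0, -0.001, 0, 0, 0], [0, 0, -0.002, 0, 0, 0], [0, 0, -0.002, 0, 0, 0]])

```text
clock: 27.43
tcp_pos: [0.4789, 0.115, 0.0942]
orientation: [2.22, 2.223, 0.0]
contact_force: [-0.3, 0.2, -1.0]
grip_width: 0.0146
gripper_force: 49.4
```

Next I release, lift away and look.

Request:
step_arm(rows=[[0, 0, 0, 0, 0, 0], [0, 0, 0, 0, 0, 0], [0, 0, 0, 0, 0, 0], [0, 0, 0, 0, 0, 0], [0, 0, 0, 0, 0, 0]], jaw=0.4)

```text
clock: 27.85
tcp_pos: [0.4789, 0.115, 0.0942]
orientation: [2.22, 2.223, 0.0]
contact_force: [-0.9, 1.1, -0.8]
grip_width: 0.0511
gripper_force: 0.0
```

Request:
step_arm(rows=[[0, 0, 0.03, 0, 0, 0], [0, 0, 0.07, 0, 0, 0], [0, 0, 0.12, 0, 0, 0], [0, 0, 0.17, 0, 0, 0], [0, 0, 0.23, 0, 0, 0]])

```text
clock: 28.27
tcp_pos: [0.4779, 0.1145, 0.2326]
orientation: [-2.22, -2.222, 0.004]
contact_force: [1.4, 0.4, -0.5]
grip_width: 0.0514
gripper_force: 0.0
```

Request:
step_arm(rows=[[0, -0.05, 0.02, 0, 0, 0], [0, -0.11, 0.02, 0, 0, 0], [0, -0.16, 0.02, 0, 0, 0], [0, -0.16, 0.02, 0, 0, 0], [0, -0.16, 0.02, 0, 0, 0]])

```text
clock: 28.68
tcp_pos: [0.4786, 0.0172, 0.2443]
orientation: [-2.224, -2.218, -0.001]
contact_force: [-1.3, 0.1, -0.0]
grip_width: 0.052
gripper_force: 0.0
```

```bash
python3 - <<'E'
from h import *
o=r.get_obs(); print(o['clock'],o['tcp_pos'],o['contact_force'],o['grip_width'])
snap('wrist','wb.png'); snap('side','sb.png')
a=cv2.resize(cv2.imread('pics/wb.png'),(400,300)); 
S=cv2.imread('pics/sb.png')[200:300,232:365]
P=[[.479,.115,.068],[.479,.115,.116]]; print(w2px('side',P))
cv2.imwrite('pics/vb.png',cv2.hconcat([a,cv2.resize(S,(400,300),interpolation=cv2.INTER_CUBIC)]))
E
```

```text
28.6833 [0.47862758 0.01718083 0.24434411] [-1.3277586   0.1216175  -0.00358188] 0.05196586772078693
[[302.7 262.1]
 [305.  251.7]]
```

View pics/vb.png

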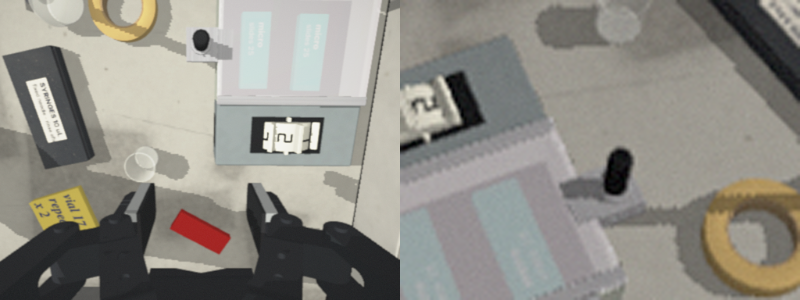

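The pin is seated upright: its handle top is at (305,252) in the side view, and I predicted (305,251.7). The lid is shut, the wheel reads 2, and the arm is clear.

```bash
python3 -c "
from bench import r
print(r.hand_in())"
```

```text
the job is handed in; nothing more can be done
None
```

I handed the job in after about 29 s on the robot's clock: both slide cases are flat in the well, the lid is shut and pinned, and the thumbwheel reads 2; the hand-in did not report a verdict.

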